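# Hold the densitometer arm down on a filter for its reading

## Task

Take a density reading of the round-mounted filter: lift it by its handle, fingers off the glass, set it down (not dropped) flat on the densitometer's light table, centred on the aperture, and let go of it while the reading arm is still up. Then swing the sprung reading arm all the way down until its snout sits on the glass inside the ring, and finish while holding it fully down there, because the reading lasts only as long as the arm is held. Leave the square-mounted filter and the other things on the bench alone.

Things in the scene. Friction and masses are not known exactly. Their poses are not given: they have to be found in the camera images.
- filter_centre (a point): Round-mounted filter: dark glass in an aluminium ring, 60 mm across, 44 mm clear inside, 8 mm thick, about 60 g. Point: the ring's centre, 4 mm above its underside (half-way up). z is up; its handle runs along its own -x. Glass top 5 mm above the underside. Starts flat on a 4 mm grey mat on the robot's left, beside a square-mounted filter; which of them lies nearer varies
- filter_grip (a point): Middle of the round filter's black handle grip, 100 mm from the ring centre along the filter's -x and 7 mm above the underside. The grip is a bar 60 mm long (70 to 130 mm from the ring centre), 14 mm wide, 14 mm high, its underside level with the ring's; a 7 mm steel stem joins it to the ring. Axes as filter_centre
- square_centre (a point): Bystander: centre of the square-mounted filter (60 by 60 mm aluminium frame, same glass and handle), 4 mm above its underside; its handle too runs along its own -x
- aperture (a point): Densitometer's aperture, a pinhole in a small dark disc inside a thin 64 mm circle, at the surface of the flat light table, 55 mm above the bench. The instrument ahead of the robot is a box 340 mm deep, 300 mm wide; its flat top reaches 110 mm in front of the aperture and 150 mm to either side. +x: to the rear of the instrument, towards the arm's hinge; +y: its left; z up
- finger_plate (a point): Middle of the top face of the finger plate, the black tongue at the arm's front end, pressed down to swing the arm: 62 mm long, 36 wide, 12 thick, 4 mm raised lip at its front end. Moves in an arc about the hinge pin: at rest 227 mm in front of the pin and 116 mm above it, its face sloping up 0.45 rad towards the front; with the arm level 247 mm in front, 10 mm above
- snout_tip (a point): Centre of the lower end of the snout, 16 mm across, that juts down from the head of the reading arm; at rest 92 mm above the light table, over the aperture. The arm and head are at most 44 mm wide (22 mm either side of the instrument's centre line): a filter is brought in beneath from the side, by its handle. The arm's hinge yoke, 76 mm wide, stands 190 mm behind the aperture
- reading_arm (a joint): Angle of the reading arm (rad): 0 at rest, raised; grows as it swings down. At 0.45 it is level, the snout on the glass of a filter on the light table: the end of its travel (0.466 with no filter). Hinge pin: along the aperture's y, 190 mm behind it, 50 mm above the table. A spring lifts the arm when let go: 5 N at the finger plate at first, 9 N when level; a few N more seat the snout
- solvent_bottle: Bystander: white plastic bottle, 60 mm across, 150 mm high, origin at the centre of its underside
- air_blower: Bystander: black rubber dust blower standing upright, 62 mm across, 115 mm high, origin at the centre of its underside
- tissue_box: Bystander: off-white box of lens tissues, 120 by 120 by 70 mm, origin at the centre of its underside
Not all that is in view belongs to the job. Leave any green or pink look-alike of the part that bears filter_centre alone.

How it is judged (in metres and radians):
On the way, in this order (a step that is already met when the one before it is completed fails the run):
1. the round filter is lowered onto the light table at the aperture, still gripped by its handle (set down, not dropped) (z of filter_centre in the frame of aperture between 0 and 0.016 m and horizontal distance between filter_centre and aperture below 0.03 m and (contact force between the fingers and round_filter_c12 above 0.5 N or contact force between the fingers and round_filter_c11 above 0.5 N)), for 0.05 s.
2. the round filter lies flat on the light table centred on the aperture, let go, with the arm still up (z of filter_centre in the frame of aperture below 0.008 m and angle between filter_centre's own z axis and vertical below 0.08 rad and horizontal distance between filter_centre and aperture below 0.01 m and contact force between the fingers and round_filter below 0.1 N and value of joint reading_arm below 0.1 rad), for 0.2 s.
At the end, for the whole second after the job is handed in: The robot holds the reading arm down against its spring (joint above 0.437 rad) with the snout bearing on the filter's glass (over 0.8 N); the round filter lies flat on the light table within 10 mm of the aperture and is not touched by the robot (value of joint reading_arm above 0.437 rad and contact force between reading_arm and round_filter above 0.8 N and horizontal distance between filter_centre and aperture below 0.01 m and z of filter_centre in the frame of aperture below 0.008 m and angle between filter_centre's own z axis and vertical below 0.08 rad and contact force between each of the arm, the fingers and round_filter below 0.1 N and contact force between any of the fingers, the arm and reading_arm above 1 N); the arm keeps its last pose, push and grip.
It fails at once if the fingers touch the round filter's glass (contact force between the fingers and round_filter_c0 above 0.3 N).
It fails at once if the square filter is disturbed (distance of square_centre from where it was at the start of the episode above 0.02 m).
It fails at once if a bystander is disturbed (distance of any of solvent_bottle, air_blower, tissue_box from where it was at the start of the episode above 0.03 m).
It also fails if it takes over 58 s, if anything falls off the work surface, if the arm or the gripper's body presses on something with over 40 N, if the wrist force passes 120 N, or if a joint passes its speed limit or range.

## Robot

A 7-joint arm with a two-finger parallel gripper is mounted at the origin on the work surface. World frame = base frame: x ahead of the robot, y to its left, z up, the work surface at z = 0. Lengths are in mm, angles in rad, forces in N, time in s.
With the tool pointing down it reaches from about 400 to 925 mm from the base axis. Payload 5.6 kg.
Tool frame: the origin (TCP) lies between the finger pads; the fingertips stand 14 mm ahead of it and the grasp point (between the pads) lies 5 mm behind it (arm.tips_ahead is the distance from the TCP to the fingertips, in mm); z points along the fingers, x is the direction in which the jaws open and shut, and the axes are right-handed (so a half turn about z gives the same grasp; the last joint's range is limited). The gripper opens to 85 mm and grips with 20 to 120 N. Pads are 22 mm wide; open, the fingers measure 114 mm over their backs; the gripper's body (76 mm by 85 mm) begins 54 mm behind the grasp point. The pads swing forward as they close: fully open they stand 13 mm farther back than shut.
Start: joints at [1.114, 0.468, -0.012, 1.603, 0.006, 1.071, -0.056], TCP at [261.321, -595.163, 245.29] pointing down, gripper open.
Joint ranges: [-2.53, 2.53], [-0.31, 2.02], [-1.57, 1.55], [0.28, 2.44], [-1.29, 4.43], [0.15, 1.84], [-2.92, 2.92]. Speed limits (rad/s): [2.57, 2.57, 3.14, 3.14, 3.14, 3.14, 3.14].

## Interface

Orientations are given as [roll, pitch, yaw] about the fixed x, y, z axes, in that order (R = Rz(yaw) Ry(pitch) Rx(roll)).
In Python, from station import readout, capture, camera_model, workorder, arm gives the robot as it stands.
- The arm moves only by the tool step_arm, never from a script. Its argument "commands" is a list of rows, each a list of 7 numbers: the shift along the tool's x, y, z in mm, then the turn, a rotation vector about the tool's x, y, z in rad, then the closure in counts, from 0 (fully open) to 255 (shut). A call has 1 to 8 rows; each row shifts and turns the commanded pose from where the row before left it, along the tool's axes as they then stand; what a row does not reach is not made up. A row lasts 1/10 s, in which the tool goes at most 50 mm and 8.59 degrees, less where a joint would pass 70% of its speed; a pose out of reach is approached as far as the arm can. A call is refused whole if a number of a shift passes 50 or a number of a turn 0.15, either way. A call with a gripper value outside its range is refused whole. The fingers move at their own pace and stop on an object; "grip_force" is the grip in N (left out, the last holds). Time passes only in rows, so rows that do not move let the fingers close. It gives the time, the measured TCP pose, the force and the opening at its end, in the units of the state.
- readout.read_state(): the state, without advancing time (a new reading comes with each control period).
- capture(name): name is "scene" or "top"; returns the picture (480x640x3 uint8, red, green, blue); there is no depth.
- camera_model(name): a dict with "mtx" (3x3 intrinsics, pixels), "k1" (the pictures are not rectified: a ray, as slopes to the right and down, at radius r is drawn at 1 + k1 r^2 times it, then the intrinsics apply), "R" (3x3) and "t" (3): a world point X has camera coordinates R X + t. Camera axes: x right, y down, z forward; pixel columns grow to the right and rows downward; lengths in mm; the calibration is good to about 2 mm. A picture is of the moment at which its call begins. camera_model takes no time and is no camera call.
- workorder.job_done(): hands the job in, once; it reports no verdict.
The state is a dict: "clock": time; "q": joint angles; "joint_vel": joint speeds; "tau": joint torques, N m; "ee_pos": TCP position; "eef_rot": TCP orientation; "contact_force": force on the tool from outside, world axes, zero at the start; "wrist_torque": the same for the moment, N m; "opening": opening from 0.0 (shut) to 1.0 (fully open).
Only numpy, scipy, OpenCV 4.12 (cv2) and the standard library are available. Lean on these libraries where they do the work, as an engineer would, in place of code of your own. Each camera call takes 0.05 s, during which the arm holds its last target. There are 200 camera calls.

## Working session

There is one attempt and no reset: what is moved stays moved. The work goes in short steps, Python scripts to look and compute and a tool call to move; the robot and the scene stay as the last step left them, time stands still between calls to the robot, and variables do not carry over. Pictures are saved under pics/ and viewed, about 8 in all and at most 12, crops included, and the job is handed in when it is done.

Besides the shell and the picture viewer there is one more tool, called after ">>>" as name([rows], argument=value, ...), one row to a line, values as JSON. step_arm: Moves the arm, as the interface text tells. Its arguments: {"type":"object","properties":{"commands":{"type":"array","items":{"type":"array","items":{"type":"number"}}},"grip_force":{"type":"number"}},"required":["commands"]}

```bash
mkdir -p pics; ls
python3 - <<'E'
from station import readout,capture,camera_model
import cv2,numpy as np
print(readout.read_state())
for n in("scene","top"):
    im=capture(n);np.save(f"pics/{n}0.npy",im);cv2.imwrite(f"pics/{n}0.png",im[:,:,::-1]);print(n,camera_model(n))
E
```

```text
pics
{'clock': 0.0, 'q': array([ 1.11402265,  0.46838912, -0.01157142,  1.60364474,  0.0059521 ,
        1.07139083, -0.05625676]), 'joint_vel': array([-2.21904286e-03, -2.51313548e-03, -6.48299561e-04, -6.51327007e-04,
       -4.11762668e-05, -3.15707635e-04, -2.61982200e-03]), 'tau': array([ 8.59226384e-04, -5.32376361e+01,  2.25172460e-02, -2.51297897e+01,
        1.15131019e-02,  7.79109512e-03, -1.31692528e-05]), 'ee_pos': array([ 261.05848754, -594.68020096,  244.32178251]), 'eef_rot': array([ 3.14149538e+00,  1.79497008e-03, -1.15709435e+00]), 'contact_force': array([-0.80911221,  0.01605248, -0.08912078]), 'wrist_torque': array([ 0.0252109 , -0.05240289, -0.00107691]), 'opening': 0.9979845553924227}
scene {'mtx': array([[553.81435432,   0.        , 314.93531245],
       [  0.        , 553.81435432, 243.02007   ],
       [  0.        ,   0.        ,   1.        ]]), 'k1': -0.10840609299044109, 'R': array([[ 0.56093484,  0.82767141,  0.0176674 ],
       [ 0.6072374 , -0.39684821, -0.6883126 ],
       [-0.56268539,  0.39682683, -0.72519902]]), 't': array([-240.68577774, -238.85803342, 1843.55671026])}
top {'mtx': array([[511.825209  ,   0.        , 322.12798595],
       [  0.        , 511.825209  , 236.78311044],
       [  0.        ,   0.        ,   1.        ]]), 'k1': -0.10738834299475718, 'R': array([[-0.0225067 , -0.99973372, -0.00509285],
       [-0.99084089,  0.02298435, -0.13306406],
       [ 0.13314569,  0.00205137, -0.99109435]]), 't': array([ -52.57686258,  534.70174604, 1439.63493561])}
```

View pics/scene0.png

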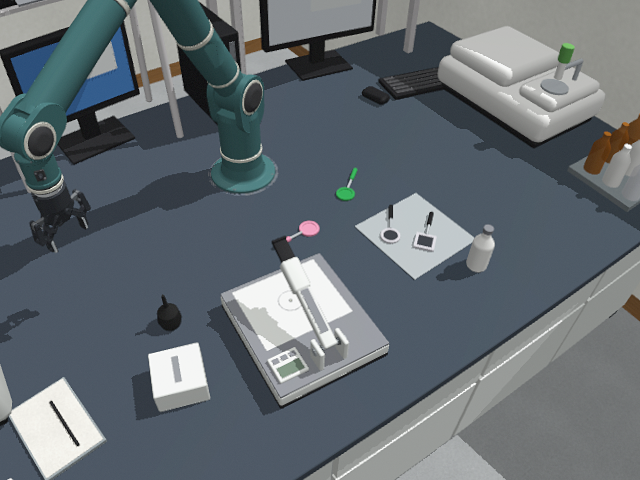

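View pics/top0.png

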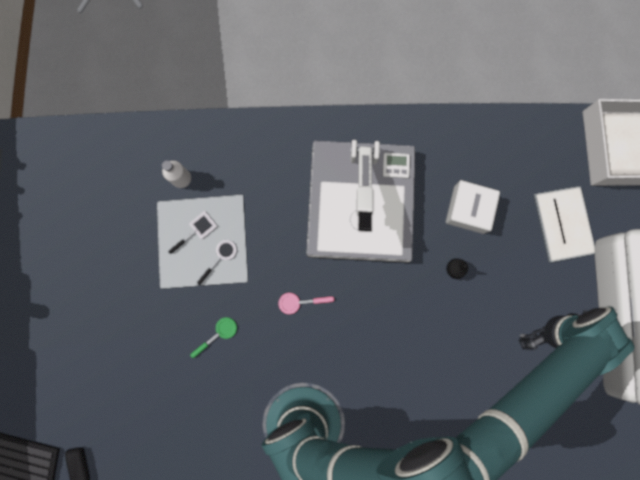

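The candidates in the top view are:
- Round filter: ring (227,250), black grip (205,276), on the grey mat. It matches because it's an aluminium ring with dark glass.
- Square filter: (203,225), a bystander.
- Green look-alike (226,328) and pink look-alike (289,303): both off the mat, to be left alone.

In the scene view the aperture circle is near (291,300). Next I'll measure and confirm with one enlarged crop.

```bash
cat > h.py <<'E'
import numpy as np,cv2
from station import readout,capture,camera_model
def w2p(n,X):
    c=camera_model(n);Y=c["R"]@np.array(X,float)+c["t"];s=Y[:2]/Y[2];s=s*(1+c["k1"]*(s@s));return (c["mtx"]@np.r_[s,1])[:2]
def ray(n,p):
    c=camera_model(n);d=np.linalg.inv(c["mtx"])@np.array([p[0],p[1],1.]);u=d[:2].copy();s=u.copy()
    for _ in range(20): s=u/(1+c["k1"]*(s@s))
    return -c["R"].T@c["t"], c["R"].T@np.r_[s,1]
def p2w(n,p,z):
    o,d=ray(n,p);return o+d*(z-o[2])/d[2]
def tri(a,b):
    A=np.zeros((3,3));v=np.zeros(3)
    for n,p in((("top"),a),("scene",b)):
        o,d=ray(n,p);d/=np.linalg.norm(d);P=np.eye(3)-np.outer(d,d);A+=P;v+=P@o
    return np.linalg.solve(A,v)
def blobs(im,m,amin=8):
    n,l,s,c=cv2.connectedComponentsWithStats(m.astype(np.uint8))
    return [(c[i].round(1),s[i][4],s[i][:4]) for i in range(1,n) if s[i][4]>=amin]
E
python3 - <<'E'
from h import *
t=np.load("pics/top0.npy");s=np.load("pics/scene0.npy")
for n,im,(x0,x1,y0,y1) in(("top",t,(160,244,200,286)),("scene",s,(362,465,200,268))):
    g=cv2.cvtColor(im,cv2.COLOR_RGB2GRAY);m=np.zeros(g.shape,bool);m[y0:y1,x0:x1]=g[y0:y1,x0:x1]<90
    for b in blobs(im,m): print(n,b,p2w(n,b[0],9 if n=="top" else 9).round(1))
a=cv2.resize(t[195:295,150:250],None,fx=4,fy=4,interpolation=cv2.INTER_CUBIC)
b=cv2.resize(s[230:430,210:400],None,fx=3,fy=3,interpolation=cv2.INTER_CUBIC)
c=np.zeros((600,400,3),np.uint8);c[:400,:]=a
c[400:]=cv2.resize(t[205:245,325:405],None,fx=5,fy=5,interpolation=cv2.INTER_CUBIC)
cv2.imwrite("pics/c1.png",np.hstack([c,b[:600]])[:,:800,::-1])
E
```

```text
top (array([202.4, 224.6]), np.int32(127), array([195, 218,  15,  15], dtype=int32)) [581.6 289.4   9. ]
top (array([176.6, 246.3]), np.int32(65), array([169, 240,  16,  13], dtype=int32)) [518.5 366.3   9. ]
top (array([225.6, 249.6]), np.int32(108), array([220, 244,  12,  12], dtype=int32)) [505.5 219.8   9. ]
top (array([203.9, 277. ]), np.int32(78), array([198, 269,  14,  17], dtype=int32)) [426.2 283.8   9. ]
top (array([230.7, 284.7]), np.int32(43), array([213, 284,  31,   2], dtype=int32)) [402.3 204.8   9. ]
scene (array([376.4, 207.2]), np.int32(476), array([362, 200,  39,  21], dtype=int32)) [388.7 258.3   9. ]
scene (array([451.7, 209.2]), np.int32(560), array([427, 200,  38,  29], dtype=int32)) [524.7 452.2   9. ]
scene (array([429.6, 218.1]), np.int32(51), array([427, 212,   6,  14], dtype=int32)) [516.6 365.7   9. ]
scene (array([390.1, 234.6]), np.int32(93), array([384, 231,  13,   9], dtype=int32)) [504.8 217.9   9. ]
scene (array([374.5, 255.9]), np.int32(680), array([362, 234,  39,  34], dtype=int32)) [546.4 125.8   9. ]
scene (array([424.5, 240.5]), np.int32(120), array([417, 235,  16,  12], dtype=int32)) [579.5 288.    9. ]
scene (array([454.1, 260.8]), np.int32(310), array([435, 248,  30,  20], dtype=int32)) [687.  305.6   9. ]
```

View pics/c1.png

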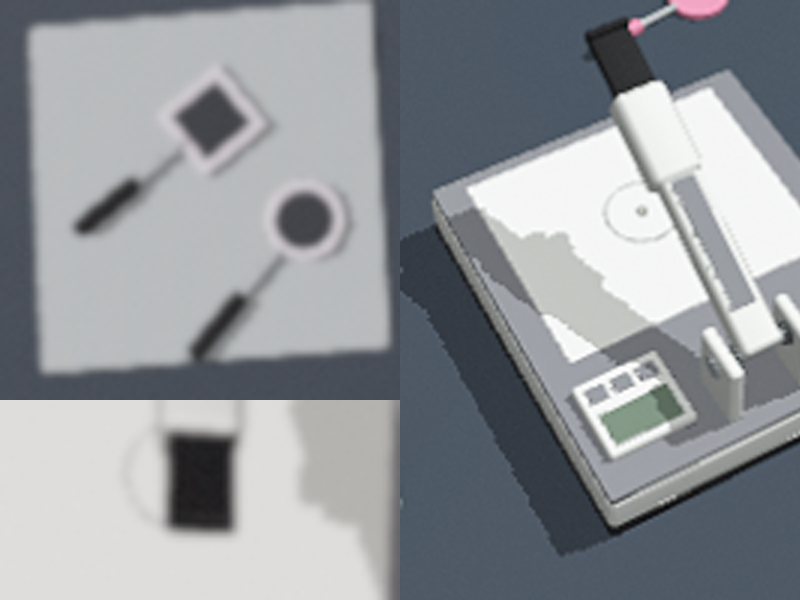

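The crop confirms it: the round ring with dark glass is at crop (303,219), with its grip at (220,325). The aperture dot in the scene view is at about (290.3,300.3).

Run:
```python
from h import *
t=np.load("pics/top0.npy");s=np.load("pics/scene0.npy")
hs=cv2.cvtColor(t,cv2.COLOR_RGB2HSV);g=hs[...,2]
# filter
for p,z in(((225.6,249.6),9),((203.9,277),13)): print("top",p2w("top",p,z).round(1))
gs=cv2.cvtColor(s,cv2.COLOR_RGB2GRAY)
m=np.zeros(gs.shape,bool);m[200:228,384:400]=gs[200:228,384:400]<70
for b in blobs(s,m): print("scene grip",b,p2w("scene",b[0],13).round(1))
# aperture dot
sub=255-gs[294:306,286:295].astype(int);sub=np.clip(sub-(sub.min()+25),0,None)
yy,xx=np.mgrid[294:306,286:295];p=((xx*sub).sum()/sub.sum(),(yy*sub).sum()/sub.sum())
print("ap",p,p2w("scene",p,55).round(1)); print(gs[296:305,284:298])
# instrument box top
m=((g>95)).astype(np.uint8);m[:, :295]=0;m[:,425:]=0;m[:130]=0;m[270:]=0
c=max(cv2.findContours(m,0,2)[0],key=cv2.contourArea);r=c[:,0]
W=np.array([p2w("top",q,55)[:2] for q in r],np.float32)
rc=cv2.minAreaRect(W);print("box",rc,cv2.boxPoints(rc).round(0).tolist())
for lo,hi,side in((160,240,"l"),(160,240,"r")):
    pts=[]
    for y in range(lo,hi,4):
        xs=np.where(m[y]>0)[0];pts.append(p2w("top",(xs[0] if side=="l" else xs[-1],y),55)[:2])
    l=cv2.fitLine(np.array(pts,np.float32),cv2.DIST_L1,0,.01,.01).ravel();print(side,l,np.arctan2(l[1],l[0]))
# plate black
m=np.zeros(g.shape,bool);m[200:240,350:385]=g[200:240,350:385]<80
for b in blobs(t,m): print("plate top",b)
m=np.zeros(g.shape,bool);m[232:266,268:300]=gs[232:266,268:300]<45
for b in blobs(s,m): print("plate sc",b)
for n,pp in(("grn",((196,352),)),("pink",((331,300),)),("bottle",((180,184),)),("blower",((457,268),))):
    print(n,[p2w("top",q,5).round(0) for q in pp])
```

```text
top [505.5 219.8   9. ]
top [426.  282.9  13. ]
scene grip (array([390.4, 210.9]), np.int32(54), array([388, 205,   5,  14], dtype=int32)) [428.7 281.3  13. ]
ap (np.float64(290.197889182058), np.float64(299.93931398416885)) [ 577.9 -178.1   55. ]
[[246 246 246 246 245 246 246 246 246 246 247 251 221 144]
 [246 246 246 246 246 247 247 248 246 246 246 248 242 194]
 [246 246 246 246 248 236 222 229 242 247 246 247 250 221]
 [246 246 246 247 231 200 201 194 224 248 246 246 248 242]
 [246 246 246 248 219 170 193 165 212 248 246 246 247 250]
 [246 246 246 247 239 203 179 185 225 248 246 246 246 248]
 [246 246 246 246 248 238 228 233 242 247 246 246 246 247]
 [246 246 246 246 246 247 248 247 247 246 246 245 246 246]
 [246 246 246 246 246 246 246 246 246 245 246 246 245 246]]
box ((642.4664306640625, -178.4272918701172), (303.4991149902344, 353.8255920410156), 85.65979766845703) [[455.0, -316.0], [807.0, -343.0], [830.0, -41.0], [478.0, -14.0]]
l [ 9.9683613e-01 -7.9483971e-02  6.8959930e+02 -3.1432127e+01] -0.07956791
r [ 9.9678290e-01 -8.0148801e-02  6.1342029e+02 -3.2685034e+02] -0.08023486
plate top (array([364.7, 221.1]), np.int32(206), array([359, 212,  12,  19], dtype=int32))
plate sc (array([277.9, 246. ]), np.int32(80), array([272, 237,  14,  25], dtype=int32))
grn [array([210., 308.,   5.])]
pink [array([352., -86.,   5.])]
bottle [array([708., 360.,   5.])]
blower [array([ 436., -459.,    5.])]
```

Run:
```python
from h import *
print("circle left",p2w("top",(349.4,219.6),55).round(1),"exp",578-.08*32,-178+32)
print("plate",p2w("top",(364.7,221.1),221).round(1))
for p in((350,150),(380,150)):pass
```

```text
circle left [ 578.5 -143.8   55. ] exp 575.44 -146
plate [ 546.  -173.7  221. ]
```

>>> step_arm([
  [-16,-42,-8,0,0,-0.09,0],
  [-16,-42,-8,0,0,-0.09,0],
  [-16,-42,-8,0,0,-0.09,0],
  [-16,-42,-8,0,0,-0.09,0],
  [-16,-42,-8,0,0,-0.09,0],
  [-16,-42,-8,0,0,-0.09,0],
  [-10,-45,0,0,0,-0.09,0],
  [-10,-45,0,0,0,-0.09,0],
])

```text
clock: 0.9
ee_pos: [437.2, -282.3, 293.4]
eef_rot: [3.142, -0.0, -0.433]
contact_force: [0.8, 0.2, -0.2]
opening: 1.001
```

>>> step_arm([
  [-20,-43,0,0,0,-0.11,0],
  [-15,-44.5,0,0,0,-0.11,0],
  [-10,-46,0,0,0,-0.11,0],
  [-5,-47,0,0,0,-0.11,0],
  [0,-47,0,0,0,-0.11,0],
  [5,-47,0,0,0,-0.11,0],
  [10,-46,0,0,0,-0.11,0],
  [15,-44.5,0,0,0,-0.11,0],
])

```text
clock: 1.7
ee_pos: [435.1, 94.6, 293.3]
eef_rot: [3.141, -0.0, 0.447]
contact_force: [1.5, 0.3, -0.5]
opening: 1.001
```

>>> step_arm([
  [18.5,-43,0,0,0,-0.11,120],
  [23,-41,0,0,0,-0.11,120],
  [27.5,-38,0,0,0,-0.11,120],
  [31.5,-35,0,0,0,-0.11,120],
  [0,0,45,0,0,0,120],
  [0,0,45,0,0,0,120],
  [0,0,45,0,0,0,120],
  [0,0,45,0,0,0,120],
])

```text
clock: 2.5
ee_pos: [428.1, 280.4, 111.3]
eef_rot: [-3.141, 0.0, 0.883]
contact_force: [1.7, 0.1, 0.1]
opening: 0.531
```

Run:
```python
from h import *
print(readout.read_state()["ee_pos"],readout.read_state()["opening"])
s=capture("scene");t=capture("top")
a=cv2.resize(s[180:280,340:470],None,fx=5,fy=5,interpolation=cv2.INTER_CUBIC)
cv2.imwrite("pics/c2.png",a[:,:,::-1])
# expected grip line in the picture
print([w2p("scene",(x,y,18)).round(1) for x,y in((403,301),(427,282),(450,263))])
```

```text
[428.14924727 280.37190826 111.33433046] 0.5314547615451595
[array([390.2, 202.6]), array([390.4, 209.3]), array([390.4, 216. ])]
```

View pics/c2.png

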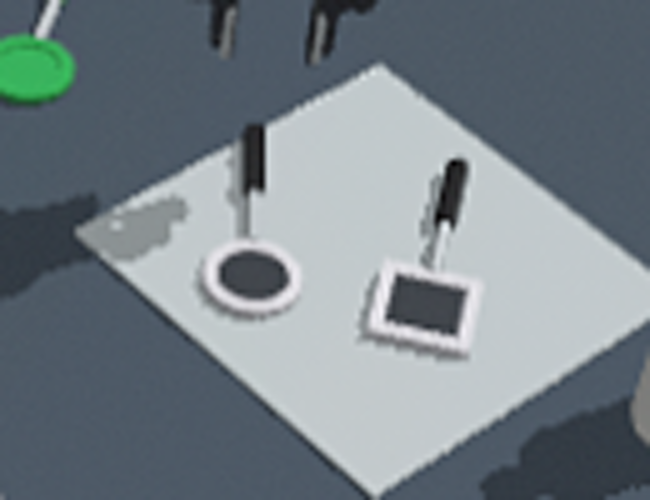

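Fingers straddle the black grip at crop (253,155) (their midpoint, 271, agrees with the projection for their height). Descending.

>>> step_arm([
  [0,0,40,0,0,0,120],
  [0,0,35,0,0,0,120],
  [0,0,12,0,0,0,120],
  [0,0,4,0,0,0,120],
  [0,0,0,0,0,0,190],
  [0,0,0,0,0,0,255],
  [0,0,0,0,0,0,255],
  [0,0,0,0,0,0,255],
], grip_force=40)

```text
clock: 3.4
ee_pos: [429.6, 281.4, 24.2]
eef_rot: [3.14, -0.003, 0.883]
contact_force: [-0.7, -0.6, 7.1]
opening: 0.152
```

>>> step_arm([
  [0,0,-4,0,0,0,255],
  [0,0,0,0,0,0,255],
  [0,0,0,0,0,0,255],
])

```text
clock: 3.7
ee_pos: [428.6, 280.5, 26.6]
eef_rot: [3.141, -0.0, 0.883]
contact_force: [-0.2, 0.2, -0.5]
opening: 0.149
```

Run:
```python
from h import *
from station import arm
print(arm.tips_ahead,readout.read_state())
```

```text
14.0 {'clock': 3.7, 'q': array([-0.17873879,  0.67476195, -0.58189408,  2.03319828,  0.63568754,
        0.61696488, -0.31221648]), 'joint_vel': array([-4.65279776e-03,  8.50325096e-03,  4.83352334e-03,  4.19920936e-03,
        2.29721196e-03,  1.98957044e-04,  1.92330923e-06]), 'tau': array([-2.75385901e-05, -4.84769905e+01, -8.80995333e+00, -1.36566201e+01,
        2.66483822e-02,  9.55573632e-03,  5.94960060e-03]), 'ee_pos': array([428.62881187, 280.50442844,  26.6338935 ]), 'eef_rot': array([ 3.14130263e+00, -4.72424389e-04,  8.82647177e-01]), 'contact_force': array([-0.16529067,  0.24963537, -0.45575612]), 'wrist_torque': array([ 0.04231509,  0.01829272, -0.0057607 ]), 'opening': 0.14875035354039676}
```

>>> step_arm([
  [0,0,-10,0,0,0,255],
  [0,0,-25,0,0,0,255],
  [0,0,-35,0,0,0,255],
  [0,0,-35,0,0,0,255],
  [0,0,0,0,0,0,255],
])

```text
clock: 4.2
ee_pos: [430.5, 282.6, 135.8]
eef_rot: [3.139, -0.008, 0.883]
contact_force: [1.7, 0.2, -0.6]
opening: 0.143
```

Run:
```python
from h import *
s=capture("scene");np.save("pics/s3.npy",s)
t=capture("top");np.save("pics/t3.npy",t)
a=cv2.resize(s[160:270,340:470],None,fx=5,fy=5,interpolation=cv2.INTER_CUBIC)[:, :500]
b=cv2.resize(t[200:310,180:240],None,fx=5,fy=5,interpolation=cv2.INTER_CUBIC)
cv2.imwrite("pics/c3.png",np.hstack([a,b])[:,:,::-1])
```

```text
(no output)
```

View pics/c3.png

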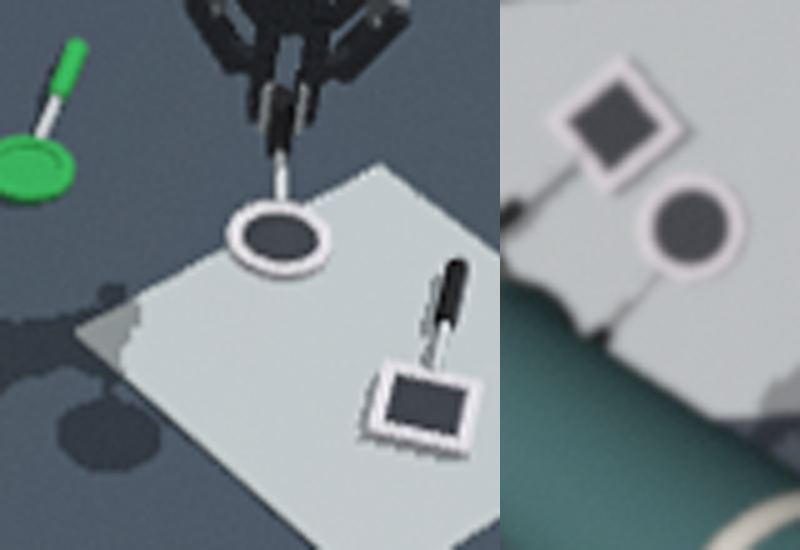

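The filter is held at the grip, with the ring at scene (395,207) and top (218,245). I'll triangulate its centre.

Run:
```python
from h import *
s=np.load("pics/s3.npy");t=np.load("pics/t3.npy")
C=[]
for n,im,(x0,x1,y0,y1) in(("top",t,(210,227,236,255)),("scene",s,(386,405,200,214))):
    g=cv2.cvtColor(im,cv2.COLOR_RGB2GRAY);m=np.zeros(g.shape,bool);m[y0:y1,x0:x1]=g[y0:y1,x0:x1]<110
    b=max(blobs(im,m),key=lambda b:b[1]);print(n,b);C.append(b[0])
X=tri(*C);e=readout.read_state()["ee_pos"];y=readout.read_state()["eef_rot"][2]
print(X.round(1),e,(X-e).round(1),"proj err",w2p("top",X)-C[0],w2p("scene",X)-C[1])
d=X-e;print("in tool",np.cos(y)*d[0]+np.sin(y)*d[1],np.sin(y)*d[0]-np.cos(y)*d[1],-d[2],"dir-yaw",np.arctan2(d[1],d[0]), y)
```

```text
top (array([217.8, 245. ]), np.int32(146), array([211, 239,  14,  13], dtype=int32))
scene (array([395.6, 207. ]), np.int32(104), array([389, 203,  15,   9], dtype=int32))
[506.1 220.  120.3] [428.78680368 280.43742584 132.09786992] [ 77.4 -60.5 -11.8] proj err [-0.08284179 -0.05325368] [-0.09374896  0.01540743]
in tool 2.4312335799418037 98.15689879250662 11.776492471346202 dir-yaw -0.6635501057729833 0.8824824335675887
```

```bash
cat >> h.py <<'E'
def plan(target,yaw,n):
    s=readout.read_state();e=s["ee_pos"];y=s["eef_rot"][2];d=(np.array(target)-e)/n;dy=(yaw-y)/n
    for i in range(n):
        c,q=np.cos(y+i*dy),np.sin(y+i*dy);print([round(float(v),1) for v in(c*d[0]+q*d[1],q*d[0]-c*d[1],-d[2])],0,0,round(-dy,3))
E
python3 -c "
from h import *
plan((586,60,130),-.105,9)"
```

```text
[-7.8, 29.0, 0.2] 0 0 0.11
[-4.6, 29.7, 0.2] 0 0 0.11
[-1.3, 30.1, 0.2] 0 0 0.11
[2.0, 30.0, 0.2] 0 0 0.11
[5.3, 29.6, 0.2] 0 0 0.11
[8.5, 28.9, 0.2] 0 0 0.11
[11.6, 27.8, 0.2] 0 0 0.11
[14.6, 26.3, 0.2] 0 0 0.11
[17.4, 24.6, 0.2] 0 0 0.11
```

>>> step_arm([
  [-7.5,29,0,0,0,0.11,255],
  [-4.5,29.5,0,0,0,0.11,255],
  [-1.5,30,0,0,0,0.11,255],
  [2,30,0,0,0,0.11,255],
  [5.5,29.5,0,0,0,0.11,255],
  [8.5,29,0,0,0,0.11,255],
  [11.5,28,0,0,0,0.11,255],
  [14.5,26.5,0,0,0,0.11,255],
])

```text
clock: 5.1
ee_pos: [567.5, 83.3, 129.6]
eef_rot: [3.141, 0.003, -0.001]
contact_force: [-0.1, -0.2, -1.0]
opening: 0.147
```

>>> step_arm([
  [17.5,24.5,0,0,0,0.11,255],
  [0,0,0,0,0,0,255],
  [0,0,0,0,0,0,255],
])

```text
clock: 5.4
ee_pos: [584.7, 59.7, 129.7]
eef_rot: [3.141, 0.003, -0.107]
contact_force: [-0.7, 1.3, -0.9]
opening: 0.149
```

```bash
python3 -c "
from h import *
s=readout.read_state();print(s['ee_pos'],s['eef_rot'],s['opening'])
plan((586,-79,100),-.105,6)"
```

```text
[584.69577605  59.67062959 129.65115879] [ 3.14101630e+00  3.04525082e-03 -1.07471979e-01] 0.1488635579180461
[2.7, 23.0, 4.9] 0 0 -0.0
[2.7, 23.0, 4.9] 0 0 -0.0
[2.7, 23.0, 4.9] 0 0 -0.0
[2.7, 23.0, 4.9] 0 0 -0.0
[2.7, 23.0, 4.9] 0 0 -0.0
[2.6, 23.0, 4.9] 0 0 -0.0
```

>>> step_arm([
  [2.7,23,5,0,0,0,255],
  [2.7,23,5,0,0,0,255],
  [2.7,23,5,0,0,0,255],
  [2.7,23,5,0,0,0,255],
  [2.7,23,5,0,0,0,255],
  [2.7,23,5,0,0,0,255],
  [0,0,0,0,0,0,255],
  [0,0,0,0,0,0,255],
])

```text
clock: 6.2
ee_pos: [586.2, -77.4, 100.6]
eef_rot: [-3.141, 0.002, -0.106]
contact_force: [0.1, -0.3, -0.9]
opening: 0.147
```

Run:
```python
from h import *
s=capture("scene");np.save("pics/s4.npy",s)
t=capture("top");np.save("pics/t4.npy",t)
a=cv2.resize(s[220:340,220:340],None,fx=4,fy=4,interpolation=cv2.INTER_CUBIC)
b=cv2.resize(t[170:250,310:390],None,fx=4,fy=4,interpolation=cv2.INTER_CUBIC)
b=np.vstack([b,np.zeros((160,320,3),np.uint8)])
cv2.imwrite("pics/c4.png",np.hstack([a,b])[:,:,::-1])
```

```text
(no output)
```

View pics/c4.png

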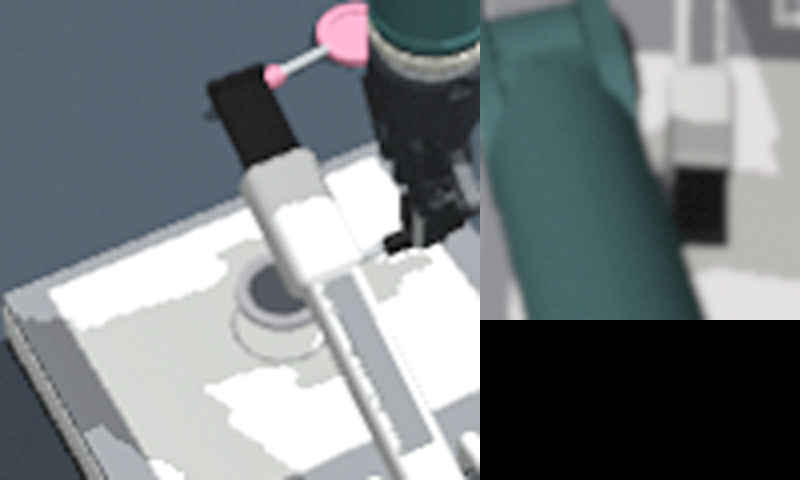

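>>> step_arm([
  [0,1.5,8,0,0,0,255],
  [0,0,7,0,0,0,255],
  [0,0,5,0,0,0,255],
  [0,0,2,0,0,0,255],
  [0,0,1,0,0,0,255],
  [0,0,0,0,0,0,255],
])

```text
clock: 6.9
ee_pos: [586.9, -80.1, 78.1]
eef_rot: [-3.142, 0.0, -0.107]
contact_force: [-0.2, -0.5, -0.5]
opening: 0.149
```

Run:
```python
from h import *
s=capture("scene")
a=cv2.resize(s[270:330,260:320],None,fx=9,fy=9,interpolation=cv2.INTER_CUBIC)
X=np.array([578,-177,63.])
cv2.imwrite("pics/c5.png",a[:,:,::-1])
```

```text
(no output)
```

View pics/c5.png

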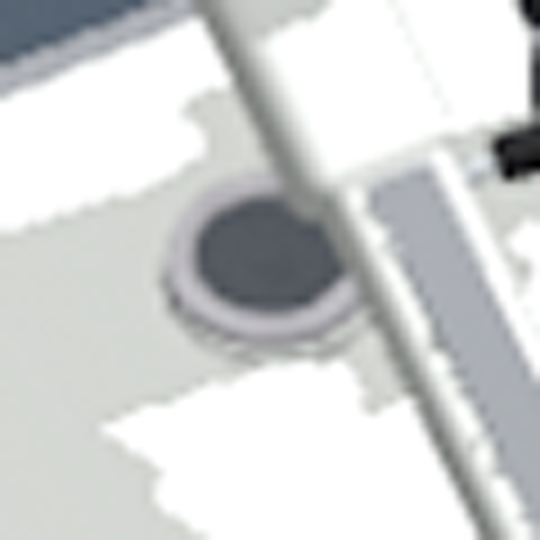

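Ring sits almost concentric over the aperture circle (glass centre about crop (268,252)), hovering slightly. Lowering on until it touches.

>>> step_arm([
  [0,0,1,0,0,0,255],
  [0,0,1,0,0,0,255],
  [0,0,0,0,0,0,255],
  [0,0,0,0,0,0,255],
])

```text
clock: 7.35
ee_pos: [586.9, -80.2, 76.3]
eef_rot: [3.142, -0.0, -0.107]
contact_force: [-0.5, 0.3, -0.5]
opening: 0.148
```

>>> step_arm([
  [0,0,1,0,0,0,255],
  [0,0,0,0,0,0,255],
  [0,0,0,0,0,0,255],
])

```text
clock: 7.65
ee_pos: [587.0, -80.2, 75.3]
eef_rot: [3.142, -0.0, -0.107]
contact_force: [-0.4, 0.3, -0.4]
opening: 0.148
```

>>> step_arm([
  [0,0,1,0,0,0,255],
  [0,0,0,0,0,0,255],
  [0,0,0,0,0,0,255],
])

```text
clock: 7.95
ee_pos: [587.0, -80.2, 75.3]
eef_rot: [3.141, -0.0, -0.107]
contact_force: [-2.5, 0.7, 7.6]
opening: 0.149
```

```bash
cat > chk.py <<'E'
from h import *
import sys
zc=float(sys.argv[1])
s=capture("scene");np.save("pics/s5.npy",s);g=cv2.cvtColor(s,cv2.COLOR_RGB2GRAY)
m=np.zeros(g.shape,np.uint8);m[285:312,276:300]=(g[285:312,276:300]<130)
n,l,st,c=cv2.connectedComponentsWithStats(m);i=1+np.argmax(st[1:,4]);print(st[i])
th=np.linspace(0,6.283,73)
P=np.array([w2p("scene",(577.9+22*np.cos(a),-178.1+22*np.sin(a),zc)) for a in th])
print("expected glass left,bottom,top",P[:,0].min().round(1),P[:,1].max().round(1),P[:,1].min().round(1))
# subpixel crossings: row profile at ellipse centre, column profile
cx,cy=w2p("scene",(577.9,-178.1,zc));print("centre",cx,cy)
def cross(v,t=130):
    k=[j+(v[j]-t)/(v[j]-v[j+1]) for j in range(len(v)-1) if (v[j]-t)*(v[j+1]-t)<0];return np.round(k,2)
for r in range(int(cy)-3,int(cy)+4):
    e=[P[j,0]+(r-P[j,1])/(P[j+1,1]-P[j,1])*(P[j+1,0]-P[j,0]) for j in range(72) if (P[j,1]-r)*(P[j+1,1]-r)<0]
    print("row",r,270+cross(g[r,270:295].astype(float)),"exp",np.round(e,1))
for q in range(int(cx)-5,int(cx)+1,2):
    e=[P[j,1]+(q-P[j,0])/(P[j+1,0]-P[j,0])*(P[j+1,1]-P[j,1]) for j in range(72) if (P[j,0]-q)*(P[j+1,0]-q)<0]
    print("col",q,285+cross(g[285:315,q].astype(float)),"exp",np.round(e,1))
E
python3 chk.py 60
```

```text
[282 292  17  13 164]
expected glass left,bottom,top 281.5 305.7 291.9
centre 290.1721279420482 298.7322685505419
row 295 [282.62] exp [297.5 283. ]
row 296 [281.93] exp [298.1 282.3]
row 297 [281.43] exp [298.6 281.8]
row 298 [281.31] exp [298.8 281.6]
row 299 [281.32] exp [298.8 281.5]
row 300 [281.51] exp [298.7 281.6]
row 301 [282.04] exp [298.3 281.9]
col 285 [293.02 303.63] exp [293.4 304.4]
col 287 [292.42 304.52] exp [292.4 305.2]
col 289 [291.98 304.82] exp [292.  305.6]
```

Contact at 7.6 N, and the glass edges match the expected circle around the aperture to within about 0.4 px (under 1 mm). Next I'll ease off and release.

>>> step_arm([
  [0,0,-0.8,0,0,0,255],
  [0,0,0,0,0,0,225],
  [0,0,0,0,0,0,190],
  [0,0,0,0,0,0,150],
  [0,0,0,0,0,0,120],
  [0,0,0,0,0,0,120],
  [0,0,0,0,0,0,120],
], grip_force=20)

```text
clock: 8.7
ee_pos: [586.8, -80.3, 75.0]
eef_rot: [3.142, 0.0, -0.107]
contact_force: [-1.2, 0.9, -0.3]
opening: 0.53
```

>>> step_arm([
  [0,0,-10,0,0,0,120],
  [0,0,-20,0,0,0,120],
  [0,0,-30,0,0,0,120],
  [0,-20,-30,0,0,0,120],
  [0,-30,-30,0,0,0,120],
  [0,0,0,0,0,0,120],
  [0,0,0,0,0,0,120],
])

```text
clock: 9.4
ee_pos: [592.7, -29.7, 196.6]
eef_rot: [3.141, -0.002, -0.105]
contact_force: [-0.4, -0.1, -0.6]
opening: 0.526
```

```bash
python3 chk.py 60
python3 - <<'E'
from h import *
s=capture("scene");t=capture("top");np.save("pics/t6.npy",t)
a=cv2.resize(s[230:330,240:350],None,fx=5,fy=5,interpolation=cv2.INTER_CUBIC)
b=cv2.resize(t[150:270,300:350],None,fx=4,fy=4,interpolation=cv2.INTER_CUBIC);b=np.vstack([b,np.zeros((20,200,3),np.uint8)])
cv2.imwrite("pics/c6.png",np.hstack([a,b])[:,:,::-1])
E
```

```text
[282 293  17  12 163]
expected glass left,bottom,top 281.5 305.7 291.9
centre 290.1721279420482 298.7322685505419
row 295 [282.62] exp [297.5 283. ]
row 296 [281.91] exp [298.1 282.3]
row 297 [281.43] exp [298.6 281.8]
row 298 [281.31] exp [298.8 281.6]
row 299 [281.33] exp [298.8 281.5]
row 300 [281.52] exp [298.7 281.6]
row 301 [282.04] exp [298.3 281.9]
col 285 [293.02 303.65] exp [293.4 304.4]
col 287 [292.56 304.52] exp [292.4 305.2]
col 289 [292.18 304.87] exp [292.  305.6]
```

View pics/c6.png

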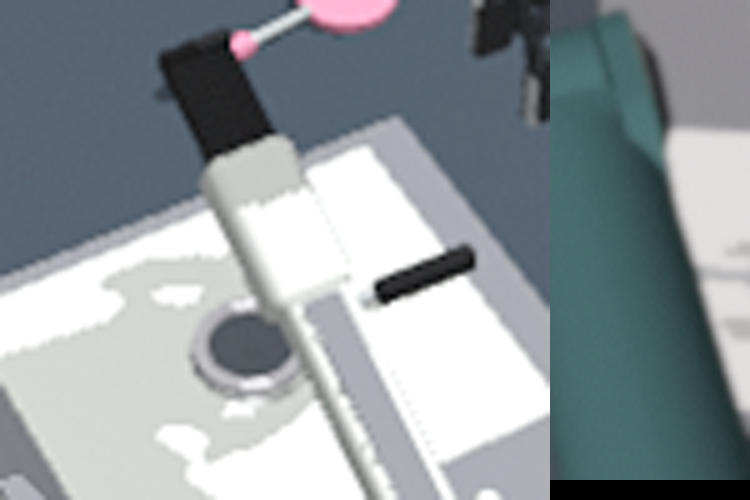

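The filter lies flat and released at scene crop (250,345), its handle to the side (425,275), and the arm is still up. Moving above the finger plate with fingers shut.

>>> step_arm([
  [0,0,-45,0,0,0,255],
  [0,0,-45,0,0,0,255],
  [-7,37,0,0,0,0,255],
  [-7,37,0,0,0,0,255],
  [-7,37,0,0,0,0,255],
  [-7,37,0,0,0,0,255],
  [0,0,0,0,0,-0.025,255],
  [0,0,0,0,0,0,255],
])

```text
clock: 10.35
ee_pos: [547.6, -176.3, 284.0]
eef_rot: [-3.141, 0.002, -0.085]
contact_force: [0.8, 0.7, -0.4]
opening: -0.002
```

Run:
```python
from h import *
s=capture("scene")
a=cv2.resize(s[190:310,230:350],None,fx=4,fy=4,interpolation=cv2.INTER_CUBIC)
cv2.imwrite("pics/c7.png",a[:,:,::-1])
e=readout.read_state();print(e["ee_pos"],e["eef_rot"],e["opening"],[w2p("scene",(550,-174.5,z)).round(0) for z in (221,235,285)])
```

```text
[ 548.16972021 -174.70152531  284.28175183] [-3.14060978e+00  1.35632510e-03 -8.32564426e-02] 0.0019141376854857595 [array([284., 248.]), array([284., 244.]), array([283., 229.])]
```

View pics/c7.png

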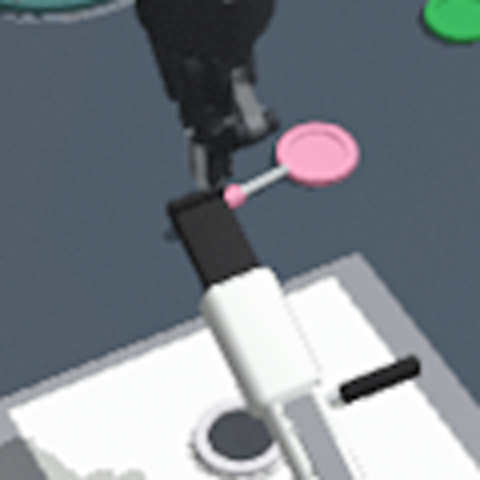

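Plate centre at scene (283,249), matching the (550,-174,221) prediction; fingers are right above it. Descending to touch.

>>> step_arm([
  [0,0,20,0,0,0,255],
  [0,0,15,0,0,0,255],
  [0,0,5,0,0,0,255],
  [0,0,4,0,0,0,255],
  [0,0,4,0,0,0,255],
  [0,0,0,0,0,0,255],
])

```text
clock: 11.0
ee_pos: [549.5, -174.3, 238.0]
eef_rot: [3.142, -0.002, -0.082]
contact_force: [-0.2, 0.7, 6.4]
opening: -0.001
```

>>> step_arm([
  [-5,0,10,0,0,0,255],
  [-5,0,10,0,0,0,255],
  [-4,0,10.5,0,0,0,255],
  [-4,0,10.5,0,0,0,255],
  [-3,0,11,0,0,0,255],
  [-3,0,11,0,0,0,255],
])

```text
clock: 11.6
ee_pos: [527.0, -172.7, 176.0]
eef_rot: [3.141, -0.006, -0.082]
contact_force: [2.1, 0.4, 7.4]
opening: -0.002
```

>>> step_arm([
  [-2,0,11,0,0,0,255],
  [-2,0,11,0,0,0,255],
  [-1,0,8,0,0,0,255],
  [-1,0,4,0,0,0,255],
  [0,0,0,0,0,0,255],
])

```text
clock: 12.1
ee_pos: [521.5, -172.3, 142.0]
eef_rot: [3.141, -0.006, -0.082]
contact_force: [2.1, -0.3, 7.6]
opening: -0.005
```

>>> step_arm([
  [-0.5,0,4,0,0,0,255],
  [-0.5,0,4,0,0,0,255],
  [0,0,2,0,0,0,255],
  [0,0,0,0,0,0,255],
])

```text
clock: 12.5
ee_pos: [520.9, -172.2, 132.4]
eef_rot: [3.141, -0.007, -0.082]
contact_force: [1.6, 0.6, 8.7]
opening: 0.001
```

>>> step_arm([
  [0,0,2,0,0,0,255],
  [0,0,0,0,0,0,255],
  [0,0,0,0,0,0,255],
])

```text
clock: 12.8
ee_pos: [520.8, -172.3, 130.6]
eef_rot: [3.141, -0.007, -0.082]
contact_force: [1.9, 0.8, 9.2]
opening: -0.001
```

>>> step_arm([
  [0,0,2,0,0,0,255],
  [0,0,0,0,0,0,255],
  [0,0,0,0,0,0,255],
])

```text
clock: 13.1
ee_pos: [520.7, -172.2, 129.0]
eef_rot: [3.14, -0.007, -0.082]
contact_force: [-0.8, 1.9, 12.6]
opening: -0.001
```

>>> step_arm([
  [0,0,1.5,0,0,0,255],
  [0,0,0,0,0,0,255],
  [0,0,0,0,0,0,255],
])

```text
clock: 13.4
ee_pos: [520.8, -172.3, 128.9]
eef_rot: [3.14, -0.007, -0.082]
contact_force: [-3.3, 2.3, 23.9]
opening: 0.001
```

The stop is clear: z holds at 129 (level plate 115 + 14) while the force rises to 24 N. I'll do a steady check and a last look.

>>> step_arm([
  [0,0,0,0,0,0,255],
  [0,0,0,0,0,0,255],
  [0,0,0,0,0,0,255],
  [0,0,0,0,0,0,255],
])

```text
clock: 13.8
ee_pos: [520.8, -172.2, 128.9]
eef_rot: [3.14, -0.007, -0.082]
contact_force: [-4.0, 2.0, 23.8]
opening: -0.002
```

Run:
```python
from h import *
s=capture("scene");t=capture("top")
a=cv2.resize(s[200:330,220:350],None,fx=4,fy=4,interpolation=cv2.INTER_CUBIC)
b=cv2.resize(t[150:280,300:360],None,fx=4,fy=4,interpolation=cv2.INTER_CUBIC)
cv2.imwrite("pics/c8.png",np.hstack([a,b])[:,:,::-1])
print("expected ring centre px",w2p("scene",(578,-177,63)).round(1),"snout/arm hinge",w2p("scene",(767,-192,105)).round(1))
th=np.linspace(0,6.28,60);P=np.array([w2p("scene",(577.9+30*np.cos(x),-178.1+30*np.sin(x),63)) for x in th]);print("ring exp x",P[:,0].min(),P[:,0].max(),"y",P[:,1].min(),P[:,1].max())
e=readout.read_state();print(e["contact_force"],e["ee_pos"])
```

```text
expected ring centre px [290.5 297.8] snout/arm hinge [329.2 344.1]
ring exp x 278.30880719836586 301.983763370632 y 288.7624992898061 307.5047448137756
[-3.51309817  1.86352253 23.36291544] [ 520.81634413 -172.24405017  128.91534988]
```

View pics/c8.png

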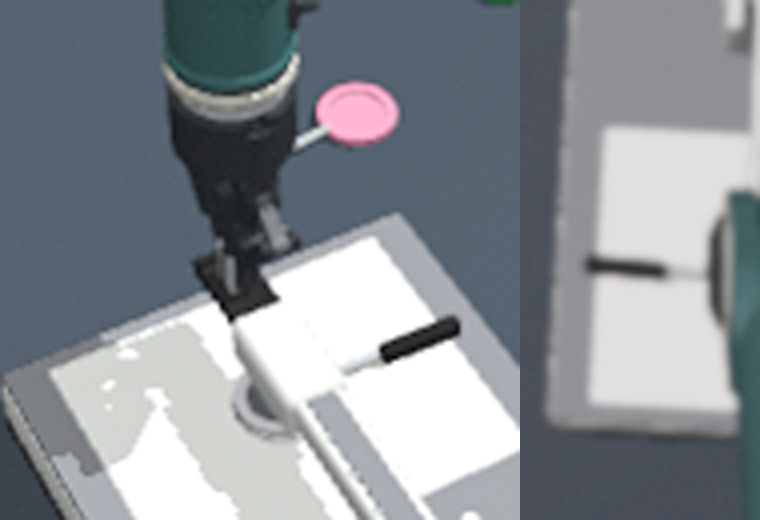

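The arm is level with the fingers on the plate. The ring's left edge at scene 278.5 px (expected 278.3) shows the filter hasn't moved. Handing in.

```bash
python3 -c "
from station import workorder;print(workorder.job_done())"
```

```text
the job is handed in; nothing more can be done
None
```

I set the round filter on the light table over the aperture, let it go while the reading arm was up, then swung the arm down and handed in while holding it there. The hand-in reported no verdict.

- **Filter:** I gripped it by its handle and lowered it until it touched the table at about 7.6 N. The glass outline then matched the expected position to about 1 mm. It had not moved after I let go, and the ring's left edge was still in place with the arm down (278.5 px against 278.3 px expected).
- **Reading arm:** I pressed the finger plate with shut fingers along its arc to a hard stop at TCP z = 129 mm, which agrees with the level plate at 115 mm plus the 14 mm fingertips. It held steady at about 24 N. I had no direct reading of the arm's angle or of the snout's force on the glass.
- **Disagreements:** Force built up at both the grasp and the set-down with the TCP about 20 mm above the filter's underside, so the fingertips seem to reach slightly further than the stated 14 mm. The two finger-plate positions given differ by about 9 mm in radius from the pin, so I went by the camera. The top and scene views disagreed by about 2 mm, within the calibration.
- **Bystanders:** I kept the path clear of them and saw no contact, but did not re-measure them at the end.

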